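# Lock a tube rotator by its keyway and load a tube

## Robot

A 7-joint arm with a two-finger parallel gripper is mounted at the origin on the work surface; the furniture and walls round the work are solid. World frame = base frame: x ahead of the robot, y to its left, z up, the work surface at z = 0. Lengths are in m, angles in degrees, forces in N, time in s.
With the tool pointing down it reaches from about 0.425 to 0.875 m from the base axis. Payload 4.7 kg.
Tool frame: the origin (TCP) lies between the finger pads; the fingertips stand 19 mm ahead of it and the grasp point (between the pads) is the TCP; x points along the fingers, z is the direction in which the jaws open and shut, and the axes are right-handed (so a half turn about x gives the same grasp; the last joint's range is limited). The gripper opens to 87 mm and grips with 3 to 60 N. Pads are 19 mm wide; open, the fingers measure 117 mm over their backs; the gripper's body (75 mm by 190 mm) begins 51 mm behind the grasp point.
Start: joints at [-63.478, 18.392, -4.016, 83.108, 1.295, 78.541, -3.26], TCP at [0.282, 0.586, 0.242] pointing down, gripper open.
Joint ranges: [-163.93, 163.93], [-17.29, 119.83], [-79.2, 71.16], [3.27, 140.29], [-89.18, 269.18], [5.43, 117.66], [-154.24, 154.24]. Speed limits (degrees/s): [147.25, 147.25, 180, 180, 180, 180, 180].

## Interface

Orientations are given as [roll, pitch, yaw] about the fixed x, y, z axes, in that order (R = Rz(yaw) Ry(pitch) Rx(roll)).
In Python, from cell import monitor, read_camera, camera_model, env, regions_of gives the robot as it stands. The module is installed in compiled form; this text tells all that it offers.
- The arm moves only by the tool step_arm, never from a script. Its argument "deltas" is a list of rows, each a list of 5 numbers: the gripper's target within -1 to 1 (fully open at 1, half-way at 0, shut at -1), then the shift along the tool's x, y, z in m, then the turn about the tool's x in degrees. A call has 1 to 12 rows; each row is the pose to reach, as a shift and turn from the pose commanded when the call began, along the tool's axes at that moment; what a row does not reach only later rows make up. A row lasts 1/8 s, in which the tool goes at most 62.5 mm and 10.7 degrees, less where a joint would pass 70% of its speed; a pose out of reach is approached as far as the arm can. A call with a gripper value outside its range is refused whole. The fingers move at their own pace and stop on an object; "newtons" is the grip in N (left out, the last holds). Time passes only in rows, so rows that repeat a pose let the fingers close. It gives the time, the measured TCP pose, the force and the opening at its end, in the units of the state.
- monitor.get_obs(): the state, without advancing time (a new reading comes with each control period).
- read_camera(name): name is "scene" or "top" or "wrist"; returns (picture, depth): 480x640x3 uint8, red, green, blue; 480x640 float32, m along the optical axis (not along the pixel's ray), 0 where there is no reading.
- camera_model(name): a dict with "fx", "fy", "cx", "cy" (pixels), "xyz" and "attitude" of the camera in the world. Camera axes: x right, y down, z forward; pixel columns grow to the right and rows downward; lengths in m; the calibration is good to about 2 mm. A picture is of the moment at which its call begins: read the wrist's pose just before it. camera_model takes no time and is no camera call; for the wrist camera it gives the pose at the moment of the call.
- env.sign_off(): hands the job in, once; it reports no verdict.
Trained networks look in the newest picture that a camera, given by its name, has taken for a name from the list of things; names that differ only in an ending like _2 or _b are one class to them, and where a whole thing is asked for, a point or a joint stands for the part that bears it (a point fixed in the world has none). Each returns a list of dicts, best first, with "p" (0 to 1); they miss things now and then, are a little off and sometimes report something else, mostly with a low value. They report only what shows in the picture. A call takes as long as a camera call.
- regions_of(camera, thing): "pixels" (480x640 bool, what is visible of it) and "pixel" ([column, row] in pixels, amid what is visible of it).
The state is a dict: "time_s": time; "qpos": joint angles; "joint_velocities": joint speeds; "effort": joint torques, N m; "tool_pos": TCP position; "tool_rot": TCP orientation; "force": force on the tool from outside, world axes, zero at the start; "wrist_torque": the same for the moment, N m; "grip_width": finger opening in m.
Only numpy, scipy, OpenCV 4.12 (cv2) and the standard library are available. Lean on these libraries where they do the work, as an engineer would, in place of code of your own. Each camera call takes 0.05 s, during which the arm holds its last target. There are 200 camera calls.

## Task

Get the sloping tube rotator ready with its tube: turn the rotor disc until the keyway in its rim lines up with the lock bar on the right, and push the lock bar fully home into the keyway. Then take the capped tube from its rest on the bench, lay it in the two V saddles of the rotor with its cap on the side of the retaining arm, and swing the arm fully across, over the cap. Leave the slide box, the timer and the beaker where they are.

Things in the scene. Friction and masses are not known exactly. Their poses are not given: they have to be found in the camera images.
- drive: Fixed white wedge-shaped rotator housing, 204 mm wide, 140 deep, 140 high, low side toward the robot. Origin on the bench, x to its rear, y to its left (U), z up. The rotor axis meets its sloping top at P, 95 mm above the origin. Axis N = [-0.5, 0, 0.866] in this frame (30 degrees from vertical, toward the robot); uphill V = [0.866, 0, 0.5]. Below, (V, U, N) are mm from P.
- rotor (a joint): Angle of the rotor disc about N, rad, counterclockwise from above; 0 = its keyway faces the lock bar (to the right, -U). Stops at -1.45 and 1.45; starts between 0.55 and 1.25, stays where left (friction 0.08 N m). Disc 136 mm in diameter, top at N 13. The keyway is a notch in its rim, 16 mm wide, 20 mm deep.
- rotor_boss (a point): Centre of the top (N 33) of the steel boss on the rotor axis, by which the rotor is turned: 24 mm across its two flats, 30 mm along them, 20 mm high. Frame turns with the rotor: x across the flats (close the fingers along it; = V at rotor 0), y along flats and tube (= U at rotor 0), z = N. Saddles stand 23 mm to either side in y; x is free.
- rotor_seat (a point): Where tube_mid belongs: on the rotor axis at N 51. Frame as rotor_boss; the tube lies along y, cap toward +y. Two grey 90-degree V saddles, 8 mm wide, stand at y = -27 and +27 mm and open along z (18 mm wide at the mouth, tops about 3 mm above the tube's axis). The boss top is 18 mm below the tube's axis.
- lock_bar (a joint): Travel of the lock bar along +U toward the rotor, m: 0 = withdrawn (start), 0.022 = fully home in the keyway. Bar 12 mm wide, round nose 4 mm off the disc rim at 0. It enters only if the rotor is within about 0.08 rad of 0, and then centres a released rotor. Friction 1.5 N.
- lock_tab (a point): Centre of the top of the lock bar's black upright grip tab, at (0, -100, 51) when withdrawn. The tab is 12 mm thick in V, 16 mm long in U, and stands free from N 16 to N 51.
- retainer (a joint): Swing of the steel retaining arm on the disc, rad, counterclockwise from above: 0 = open, pointing along the rotor's +y; 1.571 = closed at its stop, along the rotor's -x, across the cap. Starts at 0 to 0.25, stays where left (friction 0.03 N m). Pivot at x 34, y 50 mm in the rotor_seat frame; arm at N 62 to 68, 10 mm wide, 2.5 mm above a seated cap.
- retainer_peg (a point): Centre of the top of the black round peg on the arm's end: 12 mm in diameter, 28 mm high (N 68 to 96), 50 mm from the arm's pivot. Push or hold the arm by it.
- tube: Capped blood tube, 104 mm long, 20 to 45 g, loose. Origin at the centre of its bottom end, z along it toward the cap. Glass 13 mm in diameter from 0 to 78 mm, cap 16.4 mm in diameter from 78 to 104 mm. It starts lying level in the saddles of tube_rest.
- tube_mid (a point): Middle of the tube's glass, on its axis 40 mm from the bottom end: the place to grip it. Frame as tube.
- tube_rest: Fixed grey rest on the bench: base plate 50 x 80 x 10 mm with two V saddles like the rotor's at y = -27 and +27 mm. Origin at the centre of its underside. The tube lies along its y, cap toward +y, axis 40 mm above the bench, tube_mid over the origin.
- slide_box: Green box of slides, 33 x 85 x 24 mm, loose bystander. Origin at the centre of its underside.
- timer: White bench timer, 62 x 66 x 20 mm, loose bystander. Origin at the centre of its underside.
- beaker: Clear beaker, 55 mm in diameter, 66 mm high, loose bystander. Origin at the centre of its underside.

How it is judged:
By the outcome, as a careful person would: the job done as asked, in the order asked, and still so for the second after the job is handed in, with the robot touching nothing.
It also fails if it takes over 64 s, if anything falls off the work surface, if the arm or the gripper's body presses on something with over 40 N, if the wrist force passes 120 N, or if a joint passes its speed limit or range.

## Working session

There is one attempt and no reset: what is moved stays moved. The work goes in short steps, Python scripts to look and compute and a tool call to move; the robot and the scene stay as the last step left them, time stands still between calls to the robot, and variables do not carry over. Pictures are saved under pics/ and viewed, about 8 in all and at most 12, crops included, and the job is handed in when it is done.

Besides the shell and the picture viewer there is one more tool, called by a JSON object that holds its "method" and its "body", one argument or row to a line. step_arm: Moves the arm, as the interface text tells. Its arguments: {"type":"object","properties":{"deltas":{"type":"array"},"newtons":{"type":"number"}},"required":["deltas"]}

```bash
ls; mkdir -p pics; python3 - <<'E'
from cell import monitor, read_camera, camera_model
import cv2,numpy as np
o=monitor.get_obs();print({k:np.round(v,3).tolist() for k,v in o.items()})
for n in("scene","top","wrist"):
    m=camera_model(n);print(n,m)
    p,d=read_camera(n);cv2.imwrite(f"pics/{n}0.png",p[:,:,::-1]);np.save(f"{n}0d.npy",d);np.save(f"{n}0p.npy",p)
E
```

```text
pics
{'time_s': 0.0, 'qpos': [-63.479, 18.438, -4.014, 83.175, 1.295, 78.54, -3.26], 'joint_velocities': [-0.034, 0.082, -0.032, 0.003, 0.008, 0.085, 0.044], 'effort': [-0.0, -49.129, -0.404, -31.254, -0.064, 0.044, 0.0], 'tool_pos': [0.282, 0.585, 0.24], 'tool_rot': [-176.915, 89.892, -112.628], 'force': [-0.17, 0.704, -1.083], 'wrist_torque': [-0.03, -0.021, 0.056], 'grip_width': 0.087}
scene {'fx': 540.7538898028371, 'fy': 540.7538898028371, 'cx': 326.6589151623227, 'cy': 239.23351170831822, 'xyz': array([-0.07872727, -0.28725133,  0.92388522]), 'attitude': array([-144.53780948,    0.76261016,  -78.35001744])}
top {'fx': 450.04251911763595, 'fy': 450.04251911763595, 'cx': 316.6706976737422, 'cy': 238.75550214607856, 'xyz': array([ 0.39020508, -0.16764561,  0.96652356]), 'attitude': array([-176.81376946,    1.89348628,  -89.67315415])}
wrist {'fx': 422.02688263754834, 'fy': 422.02688263754834, 'cx': 326.5895254577023, 'cy': 244.19706315338792, 'xyz': array([0.22265813, 0.61372562, 0.38315276]), 'attitude': array([165.99419908,   0.16933072,  64.30193015])}
```

View pics/top0.png

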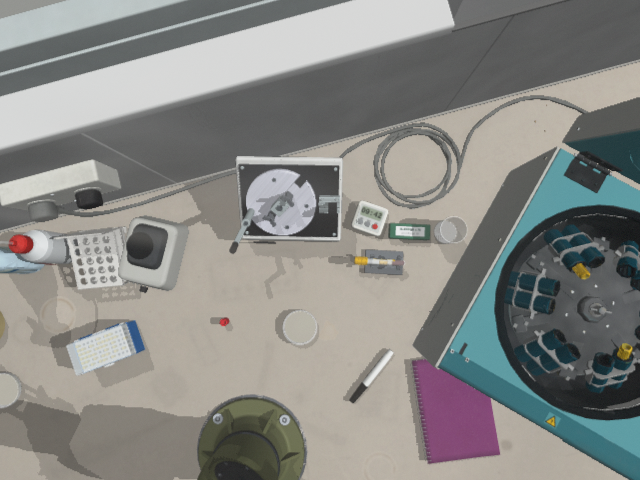

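View pics/scene0.png

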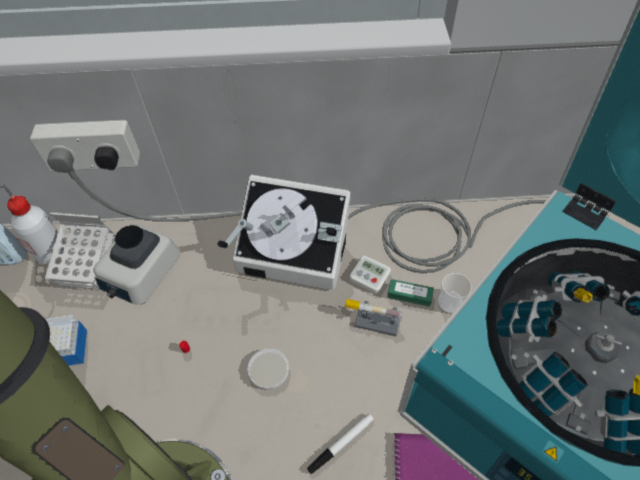

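```bash
cat > h.py <<'E'
import numpy as np,cv2
from scipy.spatial.transform import Rotation as R
from cell import monitor, read_camera, camera_model, regions_of
def rot(a): return R.from_euler('xyz',a,degrees=True).as_matrix()
def cloud(m,d,mask):
    v,u=np.nonzero(mask&(d>0)); z=d[v,u]
    c=np.c_[(u-m['cx'])/m['fx']*z,(v-m['cy'])/m['fy']*z,z]
    return c@rot(m['attitude']).T+m['xyz']
def look(n): 
    m=camera_model(n);p,d=read_camera(n);return m,p,d
def proj(m,X):
    c=(np.atleast_2d(X)-m['xyz'])@rot(m['attitude']); return np.c_[c[:,0]/c[:,2]*m['fx']+m['cx'],c[:,1]/c[:,2]*m['fy']+m['cy']]
def state():
    o=monitor.get_obs(); return o['tool_pos'],rot(o['tool_rot']),o
def delta(T,pos,zdir=None):
    """shift in tool axes to reach pos; turn about tool x to bring jaw axis to +-zdir"""
    p,M,o=state(); s=M.T@(np.asarray(pos)-p); t=0
    if zdir is not None:
        w=M.T@np.asarray(zdir); t=np.degrees(np.arctan2(-w[1],w[2])); t=(t+90)%180-90
    return s,t
E
python3 - <<'E'
from h import *
for n in("top","scene"):
    m,p,d=look(n); np.savez(n+"1.npz",p=p,d=d)
    for t in("drive","rotor","rotor_boss","lock_tab","lock_bar","retainer","retainer_peg","tube","tube_rest","slide_box","timer","beaker"):
        for r in regions_of(n,t)[:2]:
            if r['p']<.3: continue
            X=cloud(m,d,r['pixels']); np.save(f"m_{n}_{t}.npy",r['pixels']) if r is not None else 0
            q=np.percentile(X,[2,50,98],axis=0).round(3).tolist() if len(X) else None
            print(n,t,round(r['p'],2),np.round(r['pixel']),r['pixels'].sum(),q)
print(state()[1].round(3))
E
```

```text
top drive 0.88 [288. 198.] 8850 [[0.44, -0.182, 0.053], [0.516, -0.085, 0.116], [0.588, 0.012, 0.142]]
top drive 0.37 [374. 263.] 338 [[0.389, -0.311, 0.003], [0.396, -0.256, 0.047], [0.406, -0.215, 0.051]]
top rotor 0.71 [275. 204.] 3897 [[0.432, -0.13, 0.077], [0.505, -0.065, 0.116], [0.561, 0.01, 0.148]]
top rotor 0.38 [384. 265.] 585 [[0.372, -0.314, 0.007], [0.388, -0.278, 0.011], [0.42, -0.239, 0.042]]
top rotor_boss 0.68 [276. 203.] 3811 [[0.43, -0.128, 0.076], [0.503, -0.065, 0.116], [0.561, 0.011, 0.148]]
top lock_tab 0.56 [328. 209.] 174 [[0.482, -0.18, 0.1], [0.501, -0.166, 0.122], [0.509, -0.143, 0.143]]
top lock_bar 0.67 [331. 208.] 172 [[0.482, -0.18, 0.1], [0.501, -0.166, 0.122], [0.509, -0.145, 0.143]]
top lock_bar 0.61 [373. 215.] 866 [[0.455, -0.278, 0.014], [0.489, -0.246, 0.018], [0.521, -0.215, 0.022]]
top retainer 0.74 [240. 235.] 205 [[0.413, -0.014, 0.127], [0.443, 0.005, 0.141], [0.471, 0.018, 0.152]]
top retainer_peg 0.52 [238. 234.] 228 [[0.411, -0.015, 0.126], [0.443, 0.005, 0.141], [0.471, 0.019, 0.151]]
top tube 0.54 [374. 262.] 346 [[0.389, -0.312, 0.03
[... 1249 characters left out ...]
7 [375. 321.] 779 [[0.372, -0.312, 0.003], [0.387, -0.275, 0.009], [0.407, -0.237, 0.041]]
scene tube 0.73 [368. 308.] 461 [[0.391, -0.31, -0.001], [0.396, -0.255, 0.044], [0.433, -0.212, 0.049]]
scene tube_rest 0.83 [377. 321.] 803 [[0.372, -0.313, -0.0], [0.387, -0.274, 0.009], [0.405, -0.236, 0.039]]
scene slide_box 0.67 [411. 289.] 871 [[0.445, -0.367, 0.002], [0.455, -0.327, 0.022], [0.477, -0.287, 0.026]]
scene timer 0.78 [369. 276.] 1040 [[0.454, -0.279, -0.0], [0.485, -0.244, 0.016], [0.522, -0.209, 0.021]]
scene beaker 0.97 [453. 293.] 976 [[0.436, -0.431, 0.001], [0.475, -0.405, 0.038], [0.489, -0.381, 0.066]]
[[ 0.    -0.901  0.434]
 [ 0.     0.434  0.901]
 [-1.    -0.     0.   ]]
```

```bash
python3 - <<'E'
from h import *
from scipy.optimize import least_squares
for n in("top","scene"):
    m=camera_model(n); z=np.load(n+"1.npz"); d=z['d']
    A=cloud(m,d,np.load(f"m_{n}_drive.npy")|np.load(f"m_{n}_rotor_boss.npy"))
    if n=="top": A=cloud(m,d,np.load("m_top_drive.npy")|np.load("m_top_rotor_boss.npy")|np.load("m_scene_drive.npy")*False) if len(A)>3000 else A
    full=np.zeros_like(d,bool)
    # all points within box around drive
    X=cloud(m,d,np.ones_like(d,bool)); X=X[(X[:,0]>.39)&(X[:,0]<.62)&(abs(X[:,1]+.085)<.15)&(X[:,2]>.04)&(X[:,2]<.3)]
    # disc plane
    g=X[(np.hypot(X[:,0]-.51,X[:,1]+.075)<.06)]; best=None
    nom=np.array([-.5,0,.866])
    h=g@nom; hist,e=np.histogram(h,np.arange(h.min(),h.max(),.002)); h0=e[hist.argmax()]+.001
    P=g[abs(h-h0)<.004]
    for _ in range(5):
        c=P.mean(0); nn=np.linalg.svd(P-c)[2][2]; nn*=np.sign(nn[2]); P=g[abs((g-c)@nn)<.002]
    print(n,"normal",nn.round(4),"yaw",np.degrees(np.arctan2(-nn[1],-nn[0])).round(2),"tilt",np.degrees(np.arccos(nn[2])).round(2),len(P))
    # housing outer rect on footprint
    B=X[X[:,2]<.146]; 
    hull=B[abs(((B-c)@nn)+.013)<.004]
    yawg=np.arctan2(-nn[1],-nn[0])
    (rc,rs,ra)=cv2.minAreaRect((hull[:,:2]*1000).astype(np.float32)); print("rect",rc,rs,ra)
    U=np.array([-np.sin(yawg),np.cos(yawg),0]);V=np.cross(U,nn)
    # disc ring: points at plane, boundary circle
    D=X[abs((X-c)@nn)<.0025]; uv=np.c_[(D-c)@V,(D-c)@U]
    ang=np.arctan2(uv[:,1],uv[:,0]); r=np.hypot(*uv.T)
    b=[]
    for k in np.arange(-np.pi,np.pi,.1):
        s=(ang>=k)&(ang<k+.1)&(r<.09)
        if s.any(): b.append(uv[s][r[s].argmax()])
    b=np.array(b); f=lambda q:np.hypot(b[:,0]-q[0],b[:,1]-q[1])-.068
    s=least_squares(f,[0,0],loss='soft_l1',f_scale=.001).x
    Cd=c+s[0]*V+s[1]*U; print("disc top centre",Cd.round(4),"P",(Cd-.013*nn).round(4),"res",np.abs(f(s)).round(3).tolist()[:20])
    P0=Cd-.013*nn; rel=X-P0; W=np.c_[rel@V,rel@U,rel@nn]
    S=W[(W[:,2]>.038)&(np.hypot(W[:,0],W[:,1])<.045)&(W[:,2]<.06)]
    print("saddle pts",len(S)); w=np.linalg.eigh(np.cov(S[:,:2].T))[1][:,1]; w*=np.sign(w[1]); print("y axis",w,"rotor",np.arctan2(-w[0],w[1]))
    pk=W[(W[:,2]>.06)]; print("peg/arm",len(pk)); 
    top=pk[pk[:,2]>.088]; print("pegtop V,U,N",top.mean(0).round(4),len(top))
    arm=pk[pk[:,2]<.071]; print("arm pts",np.percentile(arm,[3,50,97],axis=0).round(3).tolist())
    tb=W[(W[:,1]<-.088)&(W[:,2]>.042)]; print("tab",np.percentile(tb,[3,50,97],axis=0).round(3).tolist(),len(tb))
    T=cloud(m,d,np.load(f"m_{n}_tube.npy")); T=T[(T[:,2]>.036)&(T[:,2]<.06)]
    print("tube",T.mean(0), np.degrees(np.arctan2(*np.linalg.svd(T-T.mean(0))[2][0][[0,1]])), np.percentile(T[:,1],[0.5,99.5]),np.percentile(T[:,2],[50,95]))
# keyway picture crop
z=np.load("top1.npz"); cv2.imwrite("pics/crop1.png",cv2.resize(z['p'][145:285,220:420][:,:,::-1],None,fx=4,fy=4,interpolation=cv2.INTER_CUBIC))
E
```

```text
top normal [-0.4973  0.009   0.8675] yaw -1.04 tilt 29.83 2219
rect (519.155517578125, -59.87529754638672) (251.33250427246094, 171.61366271972656) 89.13497924804688
disc top centre [ 0.5064 -0.0687  0.1071] P [ 0.5129 -0.0689  0.0958] res [0.001, 0.0, 0.0, 0.001, 0.001, 0.002, 0.001, 0.001, 0.002, 0.001, 0.001, 0.001, 0.008, 0.022, 0.02, 0.028, 0.028, 0.015, 0.001, 0.002]
saddle pts 146
y axis [-0.76368665  0.6455871 ] rotor 0.8690045267191039
peg/arm 1353
pegtop V,U,N [0.1573 0.0893 0.1097] 761
arm pts [[-0.056, 0.046, 0.061], [-0.01, 0.071, 0.067], [0.159, 0.127, 0.071]]
tab [[-0.005, -0.107, 0.043], [0.002, -0.1, 0.05], [0.006, -0.092, 0.053]] 63
tube [ 0.39648    -0.26188903  0.04617097] -177.09073006027154 [-0.31443452 -0.21381065] [0.04655581 0.04943735]
scene normal [-0.4989  0.0063  0.8667] yaw -0.72 tilt 29.93 2082
rect (520.9041748046875, -58.98371887207031) (249.58517456054688, 175.31787109375) 89.30458068847656
disc top centre [ 0.5082 -0.0665  0.1059] P [ 0.5147 -0.0665  0.0946] res [0.001, 0.001, 0.001, 0.001, 0.001, 0.0, 0.001, 0.001, 0.001, 0.001, 0.001, 0.001, 0.0, 0.026, 0.027, 0.029, 0.028, 0.03, 0.009, 0.002]
saddle pts 131
y axis [-0.77365119  0.63361174] rotor 0.8845835543822321
peg/arm 1985
pegtop V,U,N [0.1618 0.0914 0.1099] 1144
arm pts [[-0.055, 0.052, 0.061], [0.134, 0.074, 0.067], [0.157, 0.128, 0.071]]
tab [[-0.006, -0.107, 0.046], [-0.001, -0.1, 0.05], [0.005, -0.092, 0.055]] 61
tube [ 0.39657917 -0.25995371  0.04424587] -177.59310670289372 [-0.31316202 -0.2118302 ] [0.04454005 0.04836358]
```

View pics/crop1.png

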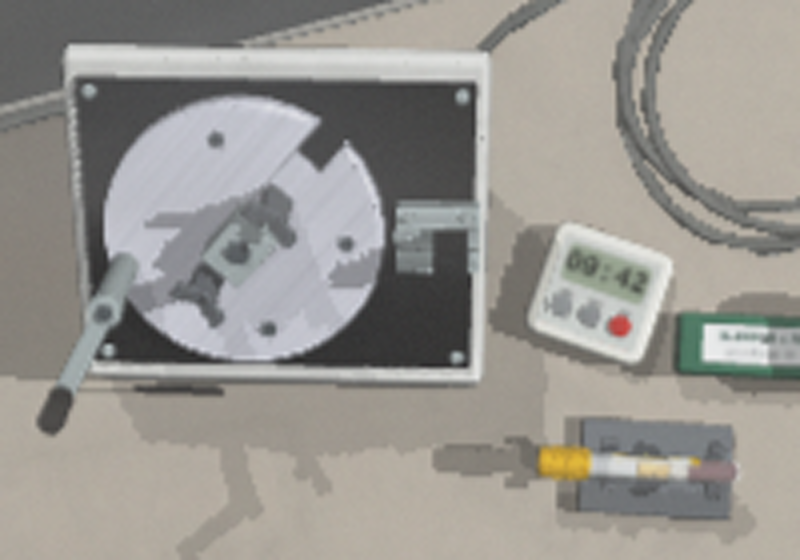

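```bash
cat >> h.py <<'E'
YAW=np.radians(-0.9); P0=np.array([.5138,-.0677,.0952])
D=np.array([[np.cos(YAW),-np.sin(YAW),0],[np.sin(YAW),np.cos(YAW),0],[0,0,1]])
B=D@np.array([[.866,0,-.5],[0,1,0],[.5,0,.866]])  # columns V,U,N
def w2d(X): return (np.asarray(X)-P0)@B*1000
def d2w(v): return P0+B@(np.asarray(v)/1000)
E
python3 - <<'E'
from h import *
for n in("top","scene"):
    m=camera_model(n); z=np.load(n+"1.npz"); d=z['d']
    W=w2d(cloud(m,d,np.ones_like(d,bool)))
    W=W[(W[:,0]<20)&(W[:,0]>-110)&(W[:,1]>30)&(W[:,1]<120)&(W[:,2]>58)&(W[:,2]<105)]
    h=W[:,2]>88; print(n,len(W),"top",W[h].mean(0).round(1),h.sum(), "far",W[W[:,2]>80].mean(0).round(1))
    a=W[W[:,2]<71]; c=a[:,:2].mean(0); ax=np.linalg.svd(a[:,:2]-c)[2][0]; print("arm c",c,"dir",ax,"extent",np.ptp((a[:,:2]-c)@ax))
r=.875
for ret in(0,.12,.25):
    x=34-50*np.sin(ret);y=50+50*np.cos(ret); print(ret,"peg pred",x*np.cos(r)-y*np.sin(r),x*np.sin(r)+y*np.cos(r))
print("pivot pred",34*np.cos(r)-50*np.sin(r),34*np.sin(r)+50*np.cos(r))
E
```

```text
top 238 top [-59.4  80.2  95.4] 43 far [-58.9  79.9  92.6]
arm c [-31.27534263  65.09000649] dir [-0.88658369  0.46256823] extent 54.26859479589327
scene 250 top [-59.9  82.2  94.8] 39 far [-60.   81.6  92.8]
arm c [-32.64572248  67.91152242] dir [-0.88858939  0.45870349] extent 62.96822220961295
0 peg pred -54.96045704604966 90.19616489235743
0.12 peg pred -58.52123024272045 85.3714664590313
0.25 peg pred -61.69666163920306 79.70514782412448
pivot pred -16.583281934248305 58.146321984191175
```

```bash
python3 - <<'E'
from h import *
m=camera_model("top");d=np.load("top1.npz")['d'];X=cloud(m,d,np.ones_like(d,bool))
for a in ((.25,.5,.05,.5),(.5,.6,.05,.5),(.6,.66,-.3,.2),(.66,.72,-.3,.2),(.72,.8,-.3,.2)):
    s=X[(X[:,0]>a[0])&(X[:,0]<a[1])&(X[:,1]>a[2])&(X[:,1]<a[3])]; print(a,s[:,2].max().round(3),np.percentile(s[:,2],50).round(3))
C=d2w([-59.7,81.3,92]); print("peg grip",C, state()[0])
U=B[:,1]; print("hover",delta(None,C+[0,0,.06],U))
p,M,o=state()
print(proj(m,[d2w([0,0,13])]))
E
```

```text
(0.25, 0.5, 0.05, 0.5) 0.28 0.003
(0.5, 0.6, 0.05, 0.5) 0.407 0.278
(0.6, 0.66, -0.3, 0.2) 0.494 0.402
(0.66, 0.72, -0.3, 0.2) 0.494 0.403
(0.72, 0.8, -0.3, 0.2) 0.42 0.403
peg grip [0.41738886 0.01512458 0.145022  ] [0.28206212 0.58562746 0.24160254]
hover (array([ 0.03656205, -0.36944102, -0.4553038 ]), np.float64(-24.812597067810486))
[[279.91085855 202.71290126]]
```

```bash
python3 - <<'E'
from h import *
for n in("top","scene"):
    m=camera_model(n);d=np.load(n+"1.npz")['d'];X=cloud(m,d,np.ones_like(d,bool))
    for y in (.15,.05,0,-.05,-.1,-.15,-.2,-.25):
        s=X[(abs(X[:,1]-y)<.01)&(X[:,0]>.5)&(X[:,0]<.95)]
        print(n,y,[(z,(s[(abs(s[:,2]-z)<.012),0].min()*1000).round() if (abs(s[:,2]-z)<.012).any() else None) for z in(.17,.2,.25,.3,.35,.4,.45,.5)])
E
```

```text
top 0.15 [(0.17, np.float64(568.0)), (0.2, np.float64(568.0)), (0.25, np.float64(568.0)), (0.3, np.float64(568.0)), (0.35, np.float64(569.0)), (0.4, np.float64(565.0)), (0.45, np.float64(635.0)), (0.5, np.float64(635.0))]
top 0.05 [(0.17, np.float64(595.0)), (0.2, np.float64(595.0)), (0.25, np.float64(596.0)), (0.3, np.float64(595.0)), (0.35, np.float64(595.0)), (0.4, np.float64(592.0)), (0.45, np.float64(661.0)), (0.5, np.float64(662.0))]
top 0 [(0.17, np.float64(609.0)), (0.2, np.float64(609.0)), (0.25, np.float64(609.0)), (0.3, np.float64(609.0)), (0.35, np.float64(609.0)), (0.4, np.float64(605.0)), (0.45, np.float64(675.0)), (0.5, np.float64(675.0))]
top -0.05 [(0.17, np.float64(622.0)), (0.2, np.float64(622.0)), (0.25, np.float64(622.0)), (0.3, np.float64(622.0)), (0.35, np.float64(622.0)), (0.4, np.float64(618.0)), (0.45, np.float64(688.0)), (0.5, None)]
top -0.1 [(0.17, np.float64(635.0)), (0.2, np.float64(635.0)), (0.25, np.float64(635.0)), (0.3, np.float64(636.0)), (0.35, np.float64(636.0)), (0.4, np.float64(632.0)), (0.45, np.float64(702.0)), (0.5, None)]
top -0.15 [(0.17, 
[... 1559 characters left out ...]
(0.4, np.float64(634.0)), (0.45, np.float64(703.0)), (0.5, None)]
scene -0.15 [(0.17, np.float64(650.0)), (0.2, np.float64(651.0)), (0.25, np.float64(651.0)), (0.3, np.float64(650.0)), (0.35, np.float64(649.0)), (0.4, np.float64(647.0)), (0.45, np.float64(717.0)), (0.5, None)]
scene -0.2 [(0.17, np.float64(663.0)), (0.2, np.float64(664.0)), (0.25, np.float64(665.0)), (0.3, np.float64(662.0)), (0.35, np.float64(663.0)), (0.4, np.float64(659.0)), (0.45, np.float64(732.0)), (0.5, None)]
scene -0.25 [(0.17, np.float64(676.0)), (0.2, np.float64(677.0)), (0.25, np.float64(678.0)), (0.3, np.float64(677.0)), (0.35, np.float64(676.0)), (0.4, np.float64(673.0)), (0.45, np.float64(744.0)), (0.5, None)]
```

{"method": "step_arm", "body": {
  "deltas": [
    [1, -0.06, -0.05, -0.03, 0],
    [1, -0.08, -0.1, -0.06, -5],
    [1, -0.08, -0.135, -0.11, -10],
    [1, -0.08, -0.17, -0.16, -15],
    [1, -0.07, -0.205, -0.21, -20],
    [1, -0.06, -0.24, -0.26, -24.8],
    [1, -0.04, -0.28, -0.31, -24.8],
    [1, -0.02, -0.31, -0.36, -24.8],
    [1, 0.0, -0.34, -0.41, -24.8],
    [1, 0.02, -0.369, -0.455, -24.8],
    [1, 0.03, -0.369, -0.455, -24.8],
    [1, 0.03, -0.369, -0.455, -24.8]
  ]
}}

```text
time_s: 2.95
tool_pos: [0.4165, 0.0156, 0.211]
tool_rot: [73.4, 89.9, 162.4]
force: [0.4, 0.0, -0.2]
grip_width: 0.0868
```

{"method": "step_arm", "body": {
  "deltas": [
    [1, 0.035, -0.001, 0, 0],
    [0.2, 0.065, -0.001, -0.0005, 0],
    [-0.5, 0.066, -0.001, -0.0005, 0],
    [-1, 0.066, -0.001, -0.0005, 0],
    [-1, 0.066, -0.001, -0.0005, 0],
    [-1, 0.066, -0.001, -0.0005, 0],
    [-1, 0.066, -0.001, -0.0005, 0]
  ],
  "newtons": 10
}}

```text
time_s: 3.82
tool_pos: [0.4184, 0.0151, 0.146]
tool_rot: [-64.3, 89.9, 24.8]
force: [0.1, 0.0, -0.7]
grip_width: 0.0348
```

```bash
python3 - <<'E'
from h import *
p,M,o=state();print(w2d(p),o['force'],M.round(3).tolist())
for n in("scene","wrist"):
    m,pp,d=look(n); cv2.imwrite(f"pics/{n}2.png",pp[:,:,::-1])
a=cv2.imread("pics/scene2.png")[150:330,180:420]; b=cv2.imread("pics/wrist2.png")
cv2.imwrite("pics/c2.png",np.hstack([cv2.resize(a,(427,320)),cv2.resize(b,(373,320))]))
E
```

```text
[-58.34005844  81.32752853  92.36990421] [ 0.06006958  0.01691114 -0.7363939 ] [[0.001, -1.0, 0.016], [0.0, 0.016, 1.0], [-1.0, -0.001, 0.0]]
```

View pics/c2.png

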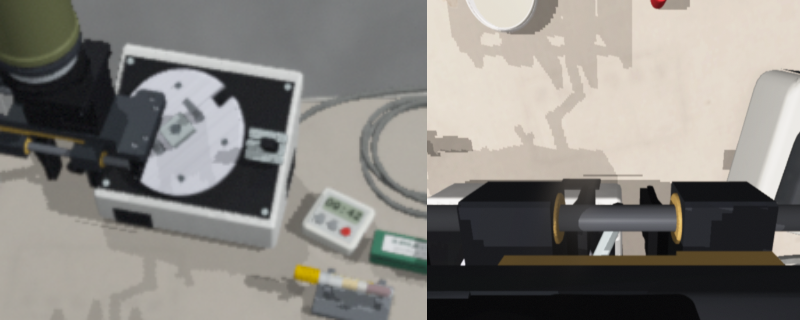

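{"method": "step_arm", "body": {
  "deltas": [
    [-1, 0, 0, 0, 0],
    [-1, 0, 0, 0, 0],
    [-1, 0, 0, 0, 0],
    [-1, 0, 0, 0, 0]
  ]
}}

```text
time_s: 4.42
tool_pos: [0.4181, 0.0151, 0.1455]
tool_rot: [49.0, 90.0, 138.1]
force: [-0.6, 0.5, -0.5]
grip_width: 0.0116
```

{"method": "step_arm", "body": {
  "deltas": [
    [-1, -0.0056, -0.0098, 0.0072, 0],
    [-1, -0.0116, -0.0201, 0.0128, 0],
    [-1, -0.0178, -0.0309, 0.0167, 0],
    [-1, -0.0243, -0.0421, 0.019, 0],
    [-1, -0.0308, -0.0534, 0.0196, 0],
    [-1, -0.0364, -0.063, 0.0187, 0],
    [-1, -0.0413, -0.0716, 0.0169, 0],
    [-1, -0.0413, -0.0716, 0.0169, 0],
    [-1, -0.0413, -0.0716, 0.0169, 0]
  ]
}}

```text
time_s: 5.55
tool_pos: [0.4907, 0.0306, 0.1873]
tool_rot: [-92.9, 89.9, -3.8]
force: [1.3, 1.4, 1.2]
grip_width: 0.0115
```

```bash
cat >> h.py <<'E'
def rotor(n,k):
    m,p,d=look(n); cv2.imwrite(f"pics/{n}{k}.png",p[:,:,::-1]); W=w2d(cloud(m,d,np.ones_like(d,bool)))
    S=W[(W[:,2]>38)&(np.hypot(W[:,0],W[:,1])<42)&(W[:,2]<57)]; w=np.linalg.eigh(np.cov(S[:,:2].T))[1][:,1]; w=w*np.sign(w[1])
    print(n,"saddles",len(S),"rotor",np.arctan2(-w[0],w[1]).round(3),"mid",S.mean(0).round(1))
    # keyway: disc-level angle with missing rim
    r=np.hypot(W[:,0],W[:,1]); a=np.degrees(np.arctan2(W[:,0],-W[:,1]))
    g=(r>52)&(r<64)&(abs(a)<70); 
    deep=g&(W[:,2]<8)&(W[:,2]>-5); print(" keyway low pts",deep.sum(),"angle",np.radians(np.median(a[deep])).round(3) if deep.any() else None)
    return m,p,d,W
E
python3 - <<'E'
from h import *
p,M,o=state();print(w2d(p),o['force'],o['grip_width'])
for n in("top","scene"): rotor(n,3)
E
```

```text
[24.75955367 97.88855919 92.079416  ] [1.26411352 1.41852782 1.15643957] 0.011460841598104806
top saddles 79 rotor 0.098 mid [ -1.2 -19.   47.2]
 keyway low pts 44 angle -0.066
scene saddles 141 rotor 0.037 mid [ 0.5  0.2 47. ]
 keyway low pts 57 angle 0.015
```

{"method": "step_arm", "body": {
  "deltas": [
    [-0.2, 0, 0, 0, 0],
    [-0.2, 0, 0, 0, 0],
    [-0.2, 0, 0, 0, 0],
    [-0.2, -0.03, 0, 0, 0],
    [-0.2, -0.07, 0.0, -0.03, 0],
    [-0.5, -0.07, 0.0, -0.09, 0],
    [-1, -0.07, 0, -0.15, 0],
    [-1, -0.07, 0.0, -0.2, 0],
    [-1, -0.05, 0, -0.227, 0],
    [-1, -0.05, 0, -0.227, 0]
  ]
}}

```text
time_s: 6.9
tool_pos: [0.4846, -0.1984, 0.2356]
tool_rot: [99.3, 89.8, -171.9]
force: [-0.5, 0.5, -0.7]
grip_width: 0.0013
```

```bash
python3 - <<'E'
from h import *
p,M,o=state();print(w2d(p),o['force'],o['grip_width'])
for n in("top","scene"): m,pp,d,W=rotor(n,4)
a=cv2.imread("pics/top4.png")[145:285,220:420]; b=cv2.imread("pics/scene4.png")[160:320,200:440]
cv2.imwrite("pics/c4.png",np.hstack([cv2.resize(a,(400,300)),cv2.resize(b,(400,300))]))
T=d2w([0,-130,35])+[0,0,.011]; print(T,delta(None,T,B[:,1]))
E
```

```text
[  46.73207625 -131.17039781  135.15036649] [-0.54435955  0.51814559 -0.7453203 ] 0.0013271881766514766
top saddles 74 rotor 1.55 mid [-1.3 25.1 48.1]
 keyway low pts 0 angle None
scene saddles 143 rotor 0.033 mid [ 0.5  0.7 46.5]
 keyway low pts 55 angle 0.035
[ 0.49426021 -0.19740908  0.13651   ] (array([ 0.10027961, -0.00795445, -0.00204895]), np.float64(0.0022453020024357784))
```

View pics/c4.png

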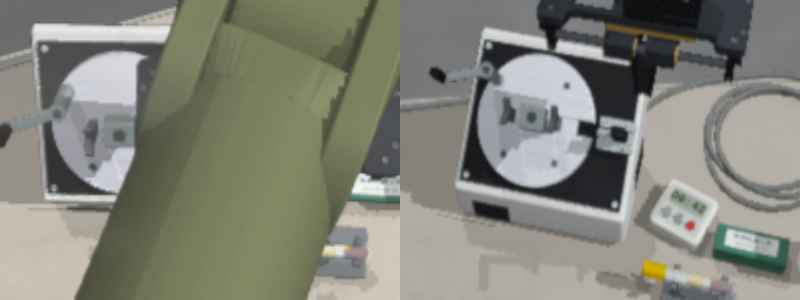

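{"method": "step_arm", "body": {
  "deltas": [
    [-1, 0.05, -0.008, -0.002, 0],
    [-1, 0.1, -0.008, -0.002, 0],
    [-1, 0.1, -0.008, 0.004, 0],
    [-1, 0.1, -0.008, 0.01, 0],
    [-1, 0.1, -0.008, 0.015, 0],
    [-1, 0.1, -0.008, 0.02, 0],
    [-1, 0.1, -0.008, 0.025, 0],
    [-1, 0.1, -0.008, 0.03, 0],
    [-1, 0.1, -0.008, 0.032, 0],
    [-1, 0.1, -0.008, 0.032, 0]
  ]
}}

```text
time_s: 8.25
tool_pos: [0.4947, -0.1639, 0.1367]
tool_rot: [39.4, 90.0, 128.6]
force: [0.9, -1.2, -0.1]
grip_width: 0.0006
```

```bash
python3 - <<'E'
from h import *
p,M,o=state();print(w2d(p-np.array([0,0,.011])),o['force'],o['grip_width'])
m,pp,d,W=rotor("scene",5)
tb=W[(W[:,1]<-60)&(W[:,1]>-115)&(W[:,2]>30)&(W[:,2]<56)&(abs(W[:,0])<9)];print(np.percentile(tb,[3,50,97],axis=0).round(1).tolist(),len(tb))
E
```

```text
[ 5.12564655e-02 -9.64993896e+01  3.52087657e+01] [ 0.866092   -1.2144015  -0.08861101] 0.0005732950278735371
scene saddles 143 rotor 0.031 mid [ 0.4  0.9 47. ]
 keyway low pts 19 angle 0.013
[[-8.5, -103.6, 33.0], [-2.7, -88.3, 48.6], [5.1, -70.3, 54.9]] 132
```

{"method": "step_arm", "body": {
  "deltas": [
    [-1, 0, 0, 0.003, 0],
    [-1, 0, 0, 0.005, 0],
    [-1, 0, 0, 0.005, 0]
  ]
}}

```text
time_s: 8.68
tool_pos: [0.4946, -0.1624, 0.1368]
tool_rot: [-175.0, 89.7, -86.0]
force: [1.1, -8.4, -1.2]
grip_width: 0.0008
```

{"method": "step_arm", "body": {
  "deltas": [
    [-1, 0, 0, 0.006, 0],
    [-1, 0, 0, 0.006, 0],
    [-1, 0, 0, -0.02, 0],
    [-1, -0.06, 0, -0.03, 0],
    [0, -0.1, 0.04, -0.08, 0],
    [1, -0.1, 0.1, -0.1, 0],
    [1, -0.1, 0.1, -0.1, 0],
    [1, -0.1, 0.1, -0.1, 0]
  ]
}}

```text
time_s: 9.68
tool_pos: [0.3932, -0.257, 0.2367]
tool_rot: [-27.4, 89.9, 61.7]
force: [0.3, 1.4, 0.0]
grip_width: 0.0326
```

```bash
python3 - <<'E'
from h import *
p,M,o=state();print(p,w2d(p),o['force'],o['grip_width'])
for n in("scene","top"):
    m,pp,d,W=rotor(n,6)
    tb=W[(W[:,1]<-60)&(W[:,1]>-115)&(W[:,2]>44)&(W[:,2]<56)&(abs(W[:,0])<9)];print(n,np.percentile(tb,[3,50,97],axis=0).round(1).tolist() if len(tb) else None,len(tb))
    h=(W[:,1]>60)&(W[:,1]<130)&(W[:,2]>85)&(W[:,2]<100)&(abs(W[:,0]-25)<30); print("peg",W[h].mean(0),h.sum())
a=cv2.imread("pics/top6.png")[145:285,220:420]; b=cv2.imread("pics/scene6.png")[160:320,200:440]
cv2.imwrite("pics/c6.png",np.hstack([cv2.resize(a,(400,300)),cv2.resize(b,(400,300))]))
E
```

```text
[ 0.39320078 -0.25699872  0.23674404] [ -31.07907476 -191.16965659  181.38262219] [0.34030294 1.39459598 0.03035328] 0.0326446991012072
scene saddles 139 rotor 0.033 mid [ 0.4  0.6 46.9]
 keyway low pts 13 angle -0.301
scene None 0
peg [nan nan nan] 0
top saddles 134 rotor 0.021 mid [-0.8  0.3 48.5]
 keyway low pts 6 angle 0.068
top [[-5.7, -86.0, 45.6], [1.0, -78.6, 51.3], [5.3, -71.2, 54.0]] 62
peg [19.27126595 96.6384482  93.92834784] 52<stdin>:6: RuntimeWarning: Mean of empty slice.
  ret = um.true_divide(
```

View pics/c6.png

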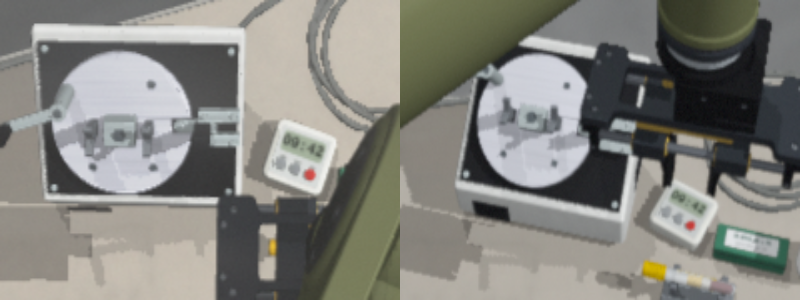

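```bash
python3 - <<'E'
from h import *
p,M,o=state();print(o['qpos'].round(1) if hasattr(o['qpos'],'round') else o['qpos'],M.round(2).tolist())
m,pp,d=look("wrist"); cv2.imwrite("pics/wrist7.png",pp[:,:,::-1])
for t in("tube","tube_rest"):
  for r in regions_of("wrist",t)[:2]:
    X=cloud(m,d,r['pixels']); print(t,r['p'],r['pixel'],len(X),np.percentile(X,[1,50,99],axis=0).round(4).tolist())
    if t=="tube":
        T=X[(X[:,2]>.038)&(X[:,2]<.06)];c=T.mean(0);v=np.linalg.svd(T-c)[2][0];v*=np.sign(v[1]);s=(T-c)@v
        print(c,v,(c+v*np.percentile(s,.5)).round(4),(c+v*np.percentile(s,99.5)).round(4))
E
```

```text
[-16.5  -6.7  43.6 109.3   4.8  75.7 115. ] [[-0.0, -1.0, 0.01], [0.0, 0.01, 1.0], [-1.0, 0.0, 0.0]]
tube 0.7 [320.4, 228.5] 1975 [[0.3905, -0.3142, 0.0395], [0.397, -0.2621, 0.0453], [0.406, -0.2161, 0.0483]]
[ 0.39727982 -0.26305284  0.04499385] [0.04352547 0.99896069 0.01353048] [ 0.395  -0.3148  0.0443] [ 0.3994 -0.2154  0.0456]
tube_rest 0.56 [303.1, 210.9] 3585 [[0.3719, -0.3164, 0.0041], [0.3884, -0.2774, 0.0095], [0.423, -0.2377, 0.041]]
```

View pics/wrist7.png

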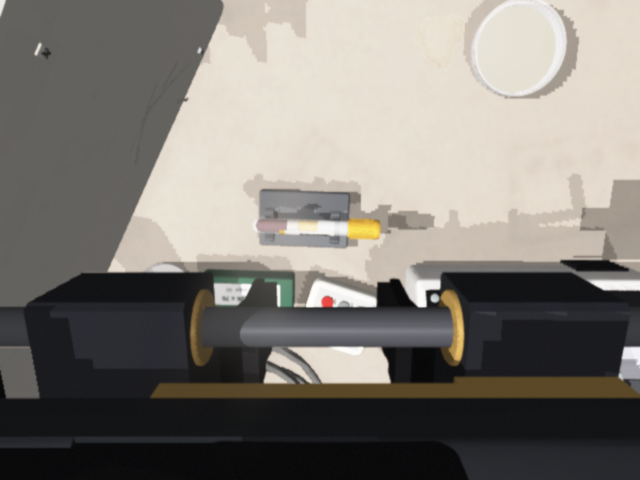

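{"method": "step_arm", "body": {
  "deltas": [
    [1, 0, -0.003, -0.01, -5],
    [1, 0, -0.003, -0.019, -10],
    [1, 0, -0.003, -0.019, -10]
  ]
}}

```text
time_s: 10.3
tool_pos: [0.3964, -0.2768, 0.2366]
tool_rot: [112.8, 89.9, -148.2]
force: [0.6, 0.5, 0.8]
grip_width: 0.082
```

```bash
python3 - <<'E'
from h import *
p,M,o=state();print(np.round(o['qpos'],1),p)
T=[.3963,-.276,.049]
print(delta(None,T,[.99896,-.0435,0]), M.round(3).tolist())
E
```

```text
[-16.5  -4.6  46.5 107.8   3.5  75.5 128.1] [ 0.39639243 -0.27676165  0.23656159]
(array([ 0.18756094, -0.0002767 ,  0.00087128]), np.float64(-78.48051697111634)) [[-0.001, -0.988, -0.157], [-0.001, -0.157, 0.988], [-1.0, 0.001, -0.001]]
```

{"method": "step_arm", "body": {
  "deltas": [
    [0.1, 0, 0, 0.0, 9],
    [0.1, 0, 0, 0, 18],
    [0.1, 0, 0, 0, 27],
    [0.1, 0, 0, 0, 36],
    [0.1, 0, 0, 0, 45],
    [0.1, 0, 0, 0, 54],
    [0.1, 0.02, 0, 0, 63],
    [0.1, 0.04, 0, 0, 72],
    [0.1, 0.06, 0, 0, 81],
    [0.1, 0.08, 0, 0, 90],
    [0.1, 0.1, 0, 0, 101.5],
    [0.1, 0.1, 0, 0, 101.5]
  ]
}}

```text
time_s: 11.8
tool_pos: [0.3953, -0.2755, 0.1354]
tool_rot: [166.9, 89.8, 164.5]
force: [-0.8, -1.0, 1.0]
grip_width: 0.048
```

```bash
python3 - <<'E'
from h import *
p,M,o=state();print(np.round(o['qpos'],1),p,o['grip_width'])
print(delta(None,[.3963,-.276,.049],[.99896,-.0435,0]), M.round(3).tolist())
m,pp,d=look("wrist"); cv2.imwrite("pics/wrist8.png",pp[:,:,::-1])
for t in("tube",):
  for r in regions_of("wrist",t)[:1]:
    X=cloud(m,d,r['pixels']); 
    T=X[(X[:,2]>.038)&(X[:,2]<.06)];c=T.mean(0);v=np.linalg.svd(T-c)[2][0];v*=np.sign(v[1]);s=(T-c)@v
    print(r['p'],len(T),c,v,(c+v*np.percentile(s,.5)).round(4),(c+v*np.percentile(s,99.5)).round(4))
E
```

```text
[-11.3   2.5  44.4 115.1  -1.8  63.3  31.5] [ 0.3952678  -0.27546936  0.13543515] 0.04799985710239737
(array([ 0.08643022, -0.00056201,  0.00137222]), np.float64(0.13114539111720092)) [[-0.004, 0.041, 0.999], [0.001, 0.999, -0.041], [-1.0, 0.001, -0.004]]
0.89 3888 [ 0.39856933 -0.25547543  0.04507683] [0.04882502 0.99872356 0.01293718] [ 0.3961 -0.3056  0.0444] [ 0.4006 -0.2141  0.0456]
```

{"method": "step_arm", "body": {
  "deltas": [
    [0.1, 0.045, -0.001, 0.002, 0],
    [0.1, 0.075, -0.001, 0.002, 0],
    [0.1, 0.0864, -0.001, 0.002, 0],
    [-1, 0.0864, -0.001, 0.002, 0],
    [-1, 0.0864, -0.001, 0.002, 0],
    [-1, 0.0864, -0.001, 0.002, 0],
    [-1, 0.0864, -0.001, 0.002, 0],
    [-1, 0.0864, -0.001, 0.002, 0],
    [-1, 0.0864, -0.001, 0.002, 0]
  ],
  "newtons": 15
}}

```text
time_s: 13.02
tool_pos: [0.3979, -0.2779, 0.0508]
tool_rot: [108.6, 90.0, 106.2]
force: [-3.4, 1.1, 6.2]
grip_width: 0.0122
```

{"method": "step_arm", "body": {
  "deltas": [
    [-1, -0.01, 0, 0, 0],
    [-1, -0.05, 0, 0, 0],
    [-1, -0.1, 0, 0, 0],
    [-1, -0.15, 0, 0, 0],
    [-1, -0.18, 0, 0, 0],
    [-1, -0.18, 0, 0, 0]
  ]
}}

```text
time_s: 13.78
tool_pos: [0.3995, -0.2787, 0.2332]
tool_rot: [-9.6, 89.6, -12.0]
force: [0.2, -0.7, -0.4]
grip_width: 0.0125
```

```bash
python3 - <<'E'
from h import *
p,M,o=state();print(p,o['grip_width'],o['force'],o['wrist_torque'])
for n in("top","scene","wrist"):
  m,pp,d=look(n); cv2.imwrite(f"pics/{n}9.png",pp[:,:,::-1])
  for r in regions_of(n,"tube")[:1]:
    X=cloud(m,d,r['pixels']); T=X[abs(X[:,2]-p[2])<.04]
    print(n,r['p'],r['pixel'],len(T),len(X))
    if len(T)>30:
        c=np.median(T,0);v=np.linalg.svd(T-T.mean(0))[2][0];v*=np.sign(v[1]);s=(T-c)@v
        print(c,v,(c+v*np.percentile(s,1)).round(4),(c+v*np.percentile(s,99)).round(4))
S=d2w([0,0,51]);print("seat",S,delta(None,S+[0,0,.0105]+B[:,2]*.03,B[:,0]*[1,1,0]),M.round(3).tolist())
a=cv2.imread("pics/scene9.png")[150:390,240:560]; b=cv2.imread("pics/wrist9.png")
cv2.imwrite("pics/c9.png",np.hstack([cv2.resize(a,(400,300)),cv2.resize(b,(400,300))]))
E
```

```text
[ 0.3995073  -0.27866233  0.23321611] 0.01249431825030588 [ 0.24349586 -0.65543494 -0.36277254] [-0.09475715  0.03580048 -0.01901557]
top 0.68 [368.7, 258.7] 228 228
[ 0.39998229 -0.23229058  0.22905602] [ 4.84052511e-02  9.98827761e-01 -1.88293780e-04] [ 0.399  -0.253   0.2291] [ 0.4008 -0.2148  0.2291]
scene 0.23 [291.6, 234.9] 0 10247
wrist 0.71 [328.7, 230.7] 7431 7480
[ 0.39829662 -0.24380818  0.22361267] [0.04607369 0.99881082 0.01594234] [ 0.3955 -0.3048  0.2226] [ 0.3997 -0.2138  0.2241]
seat [ 0.48830315 -0.06729946  0.139366  ] (array([0.05334951, 0.21337945, 0.067146  ]), np.float64(-1.5190944706682217)) [[0.006, 0.042, 0.999], [-0.001, 0.999, -0.042], [-1.0, -0.001, 0.006]]
```

View pics/c9.png

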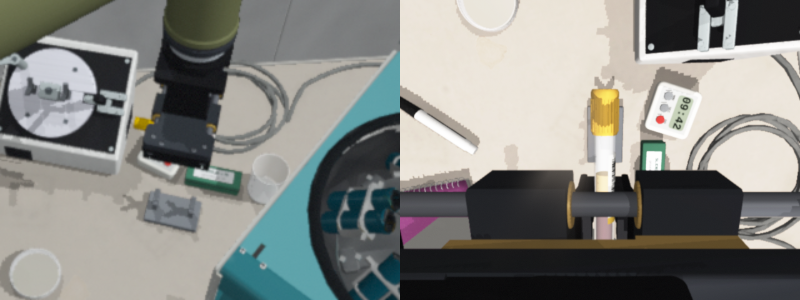

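{"method": "step_arm", "body": {
  "deltas": [
    [-1, 0, 0.04, 0.01, 0],
    [-1, 0, 0.09, 0.025, -1.5],
    [-1, 0, 0.14, 0.045, -1.5],
    [-1, 0, 0.18, 0.06, -1.5],
    [-1, 0, 0.212, 0.068, -1.5],
    [-1, 0.02, 0.2124, 0.068, -1.5],
    [-1, 0.04, 0.2124, 0.068, -1.5],
    [-1, 0.0498, 0.2124, 0.068, -1.5],
    [-1, 0.0498, 0.2124, 0.068, -1.5],
    [-1, 0.0498, 0.2124, 0.068, -1.5]
  ]
}}

```text
time_s: 15.32
tool_pos: [0.4753, -0.0686, 0.1812]
tool_rot: [3.0, 89.9, 2.0]
force: [-0.3, -0.6, 0.2]
grip_width: 0.0122
```

```bash
python3 - <<'E'
from h import *
p,M,o=state();print(p,o['grip_width'],o['force'],w2d(p-np.array([0,0,.014])))
for n in("top","scene","wrist"):
  m,pp,d=look(n); cv2.imwrite(f"pics/{n}10.png",pp[:,:,::-1])
  W=w2d(cloud(m,d,np.ones_like(d,bool)))
  hsv=cv2.cvtColor(pp,cv2.COLOR_RGB2HSV); yel=(hsv[:,:,0]>15)&(hsv[:,:,0]<35)&(hsv[:,:,1]>150)
  C=w2d(cloud(m,d,yel)); C=C[(abs(C[:,0])<40)&(C[:,1]>0)&(C[:,1]<90)&(C[:,2]>50)&(C[:,2]<120)]
  if len(C)>10: print(n,"cap",len(C),np.percentile(C,[2,50,98],axis=0).round(1).tolist())
b=cv2.imread("pics/wrist10.png"); a=cv2.imread("pics/scene10.png")[150:300,200:400]
cv2.imwrite("pics/c10.png",np.hstack([cv2.resize(a,(400,300)),cv2.resize(b,(400,300))]))
E
```

```text
[ 0.47529284 -0.06859727  0.18122278] 0.012234750783883612 [-0.28145506 -0.62897016  0.21053918] [ 2.68050788 -1.50199908 81.61588192]
wrist cap 2917 [[0.1, 38.3, 83.2], [8.5, 51.3, 90.3], [12.4, 62.2, 92.6]]
```

View pics/c10.png

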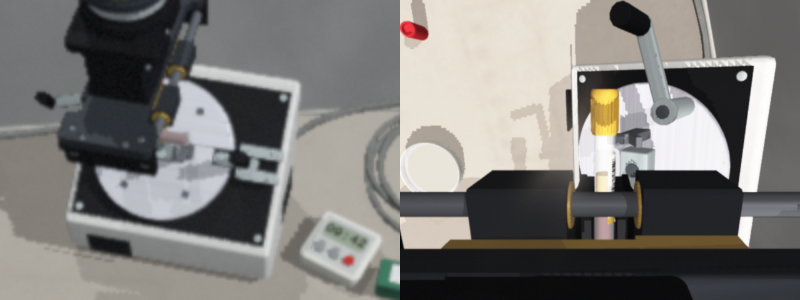

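```bash
python3 - <<'E'
from h import *
from scipy.optimize import least_squares
p,M,o=state();print(p)
m,pp,d=look("wrist")
hsv=cv2.cvtColor(pp,cv2.COLOR_RGB2HSV); yel=(hsv[:,:,0]>15)&(hsv[:,:,0]<35)&(hsv[:,:,1]>150)
yel=cv2.erode(yel.astype(np.uint8),np.ones((5,5)))>0
C=w2d(cloud(m,d,yel)); C=C[(abs(C[:,0])<40)&(C[:,1]>40)&(C[:,1]<60)&(C[:,2]>50)]
s=least_squares(lambda q:np.hypot(C[:,0]-q[0],C[:,2]-q[1])-8.2,[4,84],loss='soft_l1').x; print("cap axis V,N",s)
W=w2d(cloud(m,d,np.ones_like(d,bool)))
S=W[(W[:,1]>22)&(W[:,1]<32)&(abs(W[:,0])<16)&(W[:,2]>40)&(W[:,2]<58)]; print("saddle",len(S),np.percentile(S,[3,50,97],axis=0).round(1).tolist())
ds=W[(np.hypot(W[:,0],W[:,1])<90)&(abs(W[:,2]-13)<4)]; print("disc N",np.median(ds[:,2]))
h=W[(W[:,1]>80)&(W[:,1]<120)&(W[:,2]>85)&(W[:,2]<105)]; print("peg",np.median(h,0),len(h))
for lo,hi in((-16,-3),(3,16)):
    q=S[(S[:,0]>lo)&(S[:,0]<hi)]; print(lo,len(q), q[q[:,2]>51].mean(0).round(1) if (q[:,2]>51).any() else None)
E
```

```text
[ 0.47535769 -0.06854324  0.18135923]
cap axis V,N [ 3.85836178 83.62872833]
saddle 793 [[-6.9, 22.9, 40.8], [1.8, 27.0, 46.3], [13.6, 30.5, 51.7]]
disc N 12.125168035089052
peg [20.56124707 96.61176193 94.44610599] 1719
-16 223 None
3 373 [11.1 26.6 51.6]
```

{"method": "step_arm", "body": {
  "deltas": [
    [-1, 0.001, 0, -0.0017, 0],
    [-1, 0.01, 0, 0.0035, 0],
    [-1, 0.018, 0, 0.008, 0],
    [-1, 0.0225, 0, 0.0108, 0],
    [-1, 0.0225, 0, 0.0108, 0]
  ]
}}

```text
time_s: 16.15
tool_pos: [0.4855, -0.0686, 0.1575]
tool_rot: [-159.9, 89.9, -160.8]
force: [-0.3, 0.4, 1.1]
grip_width: 0.0125
```

{"method": "step_arm", "body": {
  "deltas": [
    [-1, 0.002, 0, 0.0012, 0],
    [-1, 0.004, 0, 0.0023, 0],
    [-1, 0.0055, 0, 0.0032, 0],
    [-1, 0.0055, 0, 0.0032, 0]
  ]
}}

```text
time_s: 16.65
tool_pos: [0.4888, -0.0687, 0.1526]
tool_rot: [166.2, 90.0, 165.3]
force: [0.1, -0.2, -0.6]
grip_width: 0.0125
```

{"method": "step_arm", "body": {
  "deltas": [
    [-1, 0.001, 0, 0.0006, 0],
    [-1, 0.002, 0, 0.001, 0],
    [-1, 0.002, 0, 0.001, 0]
  ]
}}

```text
time_s: 17.02
tool_pos: [0.4893, -0.0687, 0.1506]
tool_rot: [171.4, 89.9, 170.5]
force: [-3.0, -0.3, 1.5]
grip_width: 0.0124
```

```bash
cat > cap.py <<'E'
from h import *
from scipy.optimize import least_squares
def cap(n="wrist"):
    p,M,o=state();print(p,o['force'])
    m,pp,d=look(n)
    hsv=cv2.cvtColor(pp,cv2.COLOR_RGB2HSV); yel=(hsv[:,:,0]>15)&(hsv[:,:,0]<35)&(hsv[:,:,1]>150)
    if n=="wrist": yel=cv2.erode(yel.astype(np.uint8),np.ones((5,5)))>0
    C=w2d(cloud(m,d,yel)); C=C[(abs(C[:,0])<40)&(C[:,1]>30)&(C[:,1]<75)&(C[:,2]>30)]
    if len(C)<10: print(n,"no cap"); return m,pp,d
    s=least_squares(lambda q:np.hypot(C[:,0]-q[0],C[:,2]-q[1])-8.2,[0,51],loss='soft_l1').x
    W=w2d(cloud(m,d,np.ones_like(d,bool)));ds=W[(np.hypot(W[:,0],W[:,1])<68)&(abs(W[:,2]-13)<4)]
    print(n,"cap axis V,N",s.round(1),"U",np.percentile(C[:,1],[2,98]).round(1),len(C),"disc N",np.median(ds[:,2]).round(2))
    return m,pp,d
E
python3 -c "
from cap import *
cap()"
```

```text
[ 0.48933483 -0.06867341  0.15059412] [-2.96922934 -0.30074692  1.4824699 ]
wrist cap axis V,N [ 0.5 50.7] U [39.1 61.7] 2468 disc N 12.14
```

{"method": "step_arm", "body": {
  "deltas": [
    [-1, 0.0005, 0, -0.0006, 0],
    [-1, 0.001, 0, -0.0008, 0],
    [-1, 0.001, 0, -0.0008, 0]
  ]
}}

```text
time_s: 17.45
tool_pos: [0.4892, -0.0686, 0.1502]
tool_rot: [31.8, 90.0, 30.9]
force: [-4.4, 0.4, 6.3]
grip_width: 0.0125
```

{"method": "step_arm", "body": {
  "deltas": [
    [-0.6, -0.0008, 0, -0.0002, 0],
    [-0.5, -0.0008, 0, -0.0002, 0],
    [-0.4, -0.0008, 0, -0.0002, 0],
    [-0.35, -0.0008, 0, -0.0002, 0],
    [-0.35, -0.01, 0, -0.0002, 0],
    [-0.35, -0.03, 0, -0.0002, 0],
    [-0.35, -0.06, 0, -0.0002, 0],
    [-0.35, -0.08, 0, -0.0002, 0],
    [-0.35, -0.08, 0, -0.0002, 0]
  ]
}}

```text
time_s: 18.58
tool_pos: [0.4901, -0.0688, 0.2316]
tool_rot: [8.2, 89.8, 7.2]
force: [-0.1, 0.3, -0.6]
grip_width: 0.0284
```

```bash
python3 -c "
from cap import *
m,pp,d=cap(); cv2.imwrite('pics/wrist11.png',pp[:,:,::-1])
for n in('top','scene'):
    cap(n)
p,M,o=state(); W=w2d(cloud(m,d,np.ones_like(d,bool)))
h=W[(W[:,1]>75)&(W[:,1]<120)&(W[:,2]>90)&(W[:,2]<105)&(abs(W[:,0]-20)<25)]; print('peg',np.median(h,0),len(h),np.round(o['qpos'],1))
G=w2d(cloud(m,d,np.ones_like(d,bool))); 
"
```

```text
[ 0.49012102 -0.06876934  0.23164515] [-0.09803911  0.2672691  -0.60134838]
wrist cap axis V,N [-0.6 50. ] U [39.8 61.2] 732 disc N 12.21
[ 0.4892911  -0.06869648  0.23026394] [-1.01091992  0.65012847 -1.06871636]
top no cap
[ 0.48868466 -0.06861234  0.2293632 ] [ 0.30288255 -0.10382388  0.67166591]
scene cap axis V,N [ 0.1 50.1] U [39.8 63. ] 103 disc N 12.19
peg [20.14094546 96.98221091 94.6703175 ] 726 [-25.3  -1.3  30.1 106.8   0.7  74.4   3.6]
```

View pics/wrist11.png

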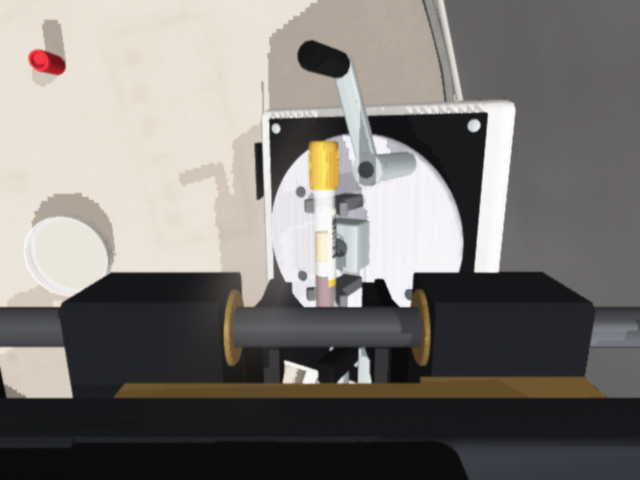

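```bash
python3 -c "
from h import *
C=d2w([20.8,97.5,92.5]); p,M,o=state(); print(C,p,delta(None,C+[0,0,.045],B[:,1]),M.round(3).tolist())
"
```

```text
[0.48709775 0.0302315  0.185705  ] [ 0.48834865 -0.06860757  0.22882506] (array([-0.00187774,  0.09880665, -0.0028251 ]), np.float64(89.98869361197728)) [[-0.001, 0.016, 1.0], [0.0, 1.0, -0.016], [-1.0, -0.0, -0.001]]
```

{"method": "step_arm", "body": {
  "deltas": [
    [0, -0.01, 0.0, 0, -10],
    [0, -0.012, 0.0, 0, -20],
    [0, -0.012, 0.02, -0.003, -30],
    [0, -0.012, 0.04, -0.003, -40],
    [0, -0.012, 0.06, -0.003, -50],
    [0, -0.012, 0.08, -0.003, -60],
    [0, -0.012, 0.0988, -0.003, -70],
    [0, -0.012, 0.0988, -0.0028, -80],
    [0, -0.012, 0.0988, -0.0028, -90],
    [0, -0.012, 0.0988, -0.0028, -90],
    [0, -0.012, 0.0988, -0.0028, -90]
  ]
}}

```text
time_s: 20.1
tool_pos: [0.4874, 0.0301, 0.2411]
tool_rot: [104.7, 89.9, -166.4]
force: [0.2, 0.3, 1.4]
grip_width: 0.0436
```

```bash
python3 -c "
from h import *
C=d2w([20.8,97.5,92.5]); p,M,o=state(); print(C,p,delta(None,C,B[:,1]),M.round(3).tolist(),o['qpos'],o['grip_width'])
"
```

```text
[0.48709775 0.0302315  0.185705  ] [0.48736945 0.03010376 0.2411011 ] (array([0.0553963 , 0.00022382, 0.00013579]), np.float64(-0.1823354398353132)) [[-0.001, -1.0, 0.019], [-0.0, 0.019, 1.0], [-1.0, 0.001, -0.0]] [-32.75139488  -2.23875646  25.61498538 106.2332222    1.00423571
  75.84118852  81.5176355 ] 0.04355009157579618
```

{"method": "step_arm", "body": {
  "deltas": [
    [0, 0.03, 0, 0, 0],
    [0, 0.05, 0, 0, 0],
    [0, 0.055, 0, 0, 0],
    [-1, 0.055, 0, 0, 0],
    [-1, 0.055, 0, 0, 0],
    [-1, 0.055, 0, 0, 0],
    [-1, 0.055, 0, 0, 0],
    [-1, 0.055, 0, 0, 0]
  ],
  "newtons": 10
}}

```text
time_s: 21.1
tool_pos: [0.4879, 0.0304, 0.187]
tool_rot: [-51.7, 89.9, 37.4]
force: [-0.6, 1.3, 0.8]
grip_width: 0.0116
```

{"method": "step_arm", "body": {
  "deltas": [
    [-1, 0.0028, 0.0049, -0.0019, 0],
    [-1, 0.0055, 0.0096, -0.0046, 0],
    [-1, 0.0081, 0.014, -0.0078, 0],
    [-1, 0.0104, 0.018, -0.0116, 0],
    [-1, 0.0124, 0.0215, -0.0159, 0],
    [-1, 0.0142, 0.0246, -0.0208, 0],
    [-1, 0.0157, 0.0272, -0.026, 0],
    [-1, 0.0169, 0.0293, -0.0315, 0],
    [-1, 0.0177, 0.0307, -0.0372, 0],
    [-1, 0.0182, 0.0315, -0.0432, 0],
    [-1, 0.0183, 0.0317, -0.0482, 0],
    [-1, 0.0183, 0.0317, -0.0482, 0]
  ]
}}

```text
time_s: 22.6
tool_pos: [0.4543, -0.0167, 0.1678]
tool_rot: [49.1, 89.8, 138.2]
force: [-4.6, 5.5, 0.3]
grip_width: 0.0116
```

{"method": "step_arm", "body": {
  "deltas": [
    [-1, 0, 0, -0.001, 0],
    [-1, 0, 0, -0.002, 0],
    [-1, 0, 0, -0.002, 0]
  ]
}}

```text
time_s: 22.98
tool_pos: [0.4542, -0.017, 0.1678]
tool_rot: [31.5, 89.8, 120.7]
force: [-5.1, 8.4, 0.2]
grip_width: 0.0121
```

```bash
python3 -c "
from h import *
p,M,o=state(); print(w2d(p),o['force'],o['grip_width'])
"
```

```text
[-16.01379948  49.77187488  93.02665765] [-5.14471421  8.43765398  0.23589689] 0.012127490128042342
```

{"method": "step_arm", "body": {
  "deltas": [
    [-0.6, 0, 0, 0.001, 0],
    [-0.3, 0, 0, 0.002, 0],
    [-0.3, 0, 0, 0.002, 0],
    [-0.3, -0.03, 0.0, 0.002, 0],
    [-0.3, -0.08, 0, 0.002, 0],
    [-0.3, -0.12, 0, 0.05, 0],
    [-0.3, -0.12, 0, 0.11, 0],
    [-0.3, -0.12, 0.0, 0.17, 0],
    [-0.3, -0.12, 0.0, 0.23, 0],
    [-0.3, -0.12, 0, 0.28, 0],
    [-0.3, -0.12, 0, 0.28, 0]
  ]
}}

```text
time_s: 24.35
tool_pos: [0.4589, 0.2647, 0.2877]
tool_rot: [-1.4, 90.0, 88.0]
force: [-0.1, -0.3, 0.2]
grip_width: 0.0303
```

```bash
python3 - <<'E'
from cap import *
p,M,o=state(); print(p,o['force'])
for n in("top","scene"):
    m,pp,d=cap(n); cv2.imwrite(f"pics/{n}12.png",pp[:,:,::-1]); W=w2d(cloud(m,d,np.ones_like(d,bool)))
    h=W[(W[:,1]>20)&(W[:,1]<120)&(W[:,2]>88)&(W[:,2]<100)&(abs(W[:,0])<40)]; print("peg",np.median(h,0).round(1),len(h))
    a=W[(W[:,1]>30)&(W[:,1]<70)&(W[:,2]>63)&(W[:,2]<71)&(abs(W[:,0])<45)]; 
    if len(a)>5:
        v=np.linalg.svd(a[:,:2]-a[:,:2].mean(0))[2][0]; print("arm",len(a),a.mean(0).round(1),v)
    tb=W[(W[:,1]<-60)&(W[:,1]>-115)&(W[:,2]>44)&(W[:,2]<56)&(abs(W[:,0])<9)];print("tab",np.percentile(tb,[3,50,97],axis=0).round(1).tolist() if len(tb) else None,len(tb))
    for t in("slide_box","timer","beaker"):
        for r in regions_of(n,t)[:1]: print(t,np.round(r['pixel']),np.median(cloud(m,d,r['pixels']),0).round(3))
a=cv2.imread("pics/top12.png")[145:295,220:420]; b=cv2.imread("pics/scene12.png")[160:310,210:410]
cv2.imwrite("pics/c12.png",np.hstack([cv2.resize(a,(400,300),interpolation=2),cv2.resize(b,(400,300),interpolation=2)]))
E
```

```text
[0.45886426 0.26466376 0.2876964 ] [-0.05687117 -0.34986332  0.18550547]
[0.45886426 0.26466376 0.2876964 ] [-0.05687117 -0.34986332  0.18550547]
top cap axis V,N [ 0.2 51.9] U [36.8 61.1] 49 disc N 13.84
peg [-13.   49.5  95.4] 43
arm 161 [15.9 48.5 68.5] [-0.99878066  0.04936793]
tab [[-5.6, -86.0, 45.6], [1.0, -78.6, 51.2], [5.7, -71.2, 54.3]] 62
slide_box [410. 228.] [ 0.459 -0.329  0.025]
timer [372. 217.] [ 0.487 -0.246  0.018]
beaker [450. 230.] [ 0.463 -0.416  0.021]
[0.46049654 0.25855463 0.28852349] [-0.31997683 -0.14932815  0.25739476]
scene cap axis V,N [ 2.1 49.7] U [40.1 63. ] 45 disc N 12.22
peg [-14.2  51.2  94.8] 40
arm 175 [18.3 50.4 67.1] [-0.99982858  0.01851503]
tab [[-5.6, -83.7, 44.9], [-0.0, -76.2, 48.9], [5.9, -69.2, 52.6]] 58
slide_box [410. 289.] [ 0.455 -0.326  0.023]
timer [371. 276.] [ 0.485 -0.245  0.016]
beaker [454. 291.] [ 0.474 -0.405  0.038]
```

View pics/c12.png

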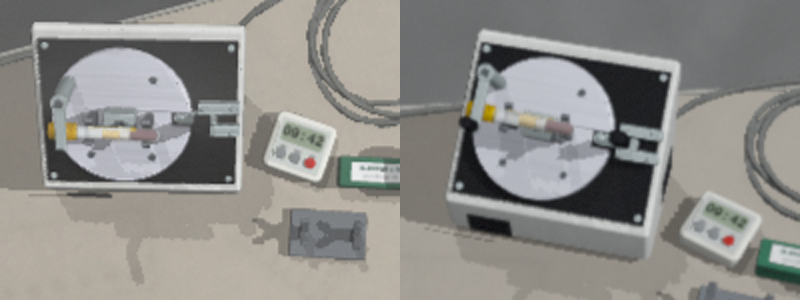

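```bash
python3 -c "
from cell import env
print(env.sign_off())"
```

```text
the job is handed in; nothing more can be done
None
```

The rotator is set up as asked and handed in at about 24 s of the 64 s allowed. I did the steps in the order given:

1. **Rotor:** I gripped the retainer peg and turned the rotor from about 0.87 rad to within 0.03 rad of 0.
2. **Lock bar:** I pushed it with closed fingers until it stopped against about 8 N.
3. **Tube:** I took it from its rest and laid it in the two V saddles, cap toward the retaining arm.
4. **Retaining arm:** I swung it over the cap until it met its stop at about 8 N, then withdrew the gripper clear of everything.

What the last checks showed:

- **Lock bar:** The tab sits about 21–22 mm further in than at the start. The top camera put it at U -78.6 mm, against an expected -78. The scene camera said -76.2, within the cameras' disagreement.
- **Tube:** It is seated, with the cap axis at about V 0 to 2, N 50 to 52 and the cap at U 37 to 63.
- **Retaining arm:** It lies across the cap. The cameras put its direction at 1.52 rad (top) and 1.55 rad (scene), slightly short of 1.571. I put this down to measurement bias, because the gripped peg was at V -16.0, U 49.8 (closed is -16, 50) when it met the stop. I did not push it again to confirm.
- **Bystanders:** The timer and slide box are where they started, within 1–4 mm. The beaker looks unmoved but is harder to read: the top camera agrees within 1 mm, while the scene camera differs by no more than 2 pixels.

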